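# Pin the sprung steering link in the bench yoke

### The job

Take the clevis pin out of the orange case, stand it nose down in the yoke's upper ear so that it rests on the tongue trapped below, and let go. Then draw the link out by its red handle, feeling for the pin to drop through the hidden eye, let the handle go, and press the pin fully home until its collar sits on the ear. Do not force anything: stop pulling as soon as the pin catches and pressing as soon as the collar lands; leave the other things on the bench alone.

Things in the scene. Friction and masses are not known exactly. Their poses are not given: they have to be found in the camera images.
- yoke: Dark steel bench yoke, fixed. Origin on the bench on the vertical pin axis, z up. Base plate 84 mm along x, y -182 to +96, 6 thick. Two level ears 50 mm wide in x, y -40 to +72: lower z 0 to 34, upper z 52 to 76, joined by a web at y +72 to +86. Both have a 14 mm hole on the pin axis. Between them, z 38 to 48, the link's brass tongue slides along y; its 14 mm hole (the eye) is hidden.
- yoke_hole (a point): Centre of the upper ear's hole at its upper face (76 mm above the bench); the yoke's axes. Pin and yoke must not press on each other with more than 70 N, all contacts added up: stop when the collar lands.
- link (a joint): How far the blue link is drawn out along the yoke's -y, m: 0 at rest, end stop 0.036. A hidden spring pulls it back, 3 N at 0 to 6 N at the stop. The eye comes into line after 8 to 30 mm, different every time, found only by feel: a pin standing on the tongue then drops in and blocks the link, and the pull rises sharply. The link must not load the pin with more than 25 N.
- link_handle (a point): Point to grip on the axis of the link's upright red handle, 75 mm above the bench; a 16 mm round post, 49 to 91 mm above the bench, 130 mm from the pin axis along the yoke's -y at rest; moves with the link. Axes as the yoke's.
- pin: Loose clevis pin, 108 mm long, 135 to 210 g. Origin at the centre of its collar's underside, z along its axis towards the grip. Shank 12 mm round, z -70 to 0, its last 8 mm tapering to a 8 mm flat nose; collar 26 mm round, z 0 to 4; yellow round grip 16 mm, z 4 to 38. Resting on the tongue, its collar stands about 42 mm above the upper ear; home, the collar lies on the ear.
- pin_nose (a point): centre of the pin's nose, 70 mm below the collar's underside
- pin_case: Orange nylon case, 56 x 84 x 56 mm high, fixed; the pin stands in its central 16 mm hole, 51 mm deep, collar 19 mm above the case; small brass stubs stand 10 mm high along its two ends. Origin under its centre.
- fuse_jar: green glass fuse jar, 60 mm in diameter, 85 mm high, loose bystander; origin under its centre
- float_bowl: copper float bowl, 72 mm in diameter, 45 mm high, loose bystander; origin under its centre
- spare_case: closed orange nylon shear pin case, 50 x 80 x 30 mm, loose bystander; origin under its centre
- cotter_puller: steel cotter puller with wooden handle, 210 mm long along its x, 22 mm thick, loose bystander; origin under its middle
- keeper_top (a point): Top, at the start, of a stiff brass slug inside the lower hole, 16 mm above the bench, fixed mark. The pin's nose must push the slug down the last 10 mm: 5 N of friction plus the rubbing of the side-loaded pin, 6 to 15 N in all. It stays where it is pushed. A pin that has merely dropped stands 10 mm or more proud.

How it is judged:
By the outcome, as a careful person would: the job done as asked, in the order asked, and still so for the second after the job is handed in, with the robot touching nothing.
It also fails if it takes over 61 s, if anything falls off the work surface, if the arm or the gripper's body presses on something with over 40 N, if the wrist force passes 120 N, or if a joint passes its speed limit or range.

### The arm

A 6-joint arm with a two-finger parallel gripper is mounted at the origin on the work surface. World frame = base frame: x ahead of the robot, y to its left, z up, the work surface at z = 0. Lengths are in m, angles in rad, forces in N, time in s.
With the tool pointing down it reaches from about 0.275 to 0.85 m from the base axis. Payload 19 kg.
Tool frame: the origin (TCP) lies at the very end of the fingers, on their centre line; the grasp point (between the pads) lies 19 mm behind it (r.hold_point_z is the distance from the TCP to the grasp point, in m); z points along the fingers, y is the line along which they close (so a half turn about z gives the same grasp; the last joint's range is limited). The gripper opens to 85 mm and grips with 20 to 120 N. Pads are 22 mm wide; open, the fingers measure 114 mm over their backs; the gripper's body (76 mm by 85 mm) begins 54 mm behind the grasp point. The pads swing forward as they close: fully open they stand 13 mm farther back than shut.
Start: joints at [-1.323, 0.15, 1.437, -0, 1.554, -0.134], TCP at [0.214, -0.534, 0.231] pointing down, gripper open.
Joint ranges: [-2.8, 2.8], [-0.68, 2.1], [0.12, 2.68], [-1.39, 4.53], [0.16, 2.79], [-2.81, 2.81]. Speed limits (rad/s): [1.89, 1.89, 2.22, 3.01, 3.01, 3.01].

### API

Orientations are given as a rotation vector (axis times angle).
In Python, from bench import r gives the robot as it stands.
- The arm moves only by the tool step_arm, never from a script. Its argument "targets" is a list that holds one entry, the list of rows, each a list of 7 numbers: the shift along the tool's x, y, z in cm, then the turn, a rotation vector about the tool's x, y, z in rad, then the finger opening in cm, from 0 to 8.54. In form: [[[dx, dy, dz, ax, ay, az, fingers], ...]]. A call has 1 to 5 rows; each row shifts and turns the commanded pose from where the row before left it, along the tool's axes as they then stand; what a row does not reach is not made up. A row lasts 1/8 s, in which the tool goes at most 62.5 mm and 10.7 degrees, less where a joint would pass 70% of its speed; a pose out of reach is approached as far as the arm can. A call is refused whole if a number of a shift passes 6.25 or a number of a turn 0.188, either way. A call with a gripper value outside its range is refused whole. The fingers move at their own pace and stop on an object; "squeeze" is the grip in N (left out, the last holds). Time passes only in rows, so rows that do not move let the fingers close. It gives the time, the measured TCP pose, the force, the opening and the grip force at its end, in the units of the state.
- r.get_obs(): the state, without advancing time (a new reading comes with each control period).
- r.capture(name): name is "scene" or "top" or "wrist"; returns a dict with "img" (384x512x3 uint8, red, green, blue), "mtx" (3x3 intrinsics, pixels), "distortion" ([k1, k2, p1, p2, k3] as OpenCV has them; the pictures are not rectified), "cam_to_world" (4x4, takes a point from camera to world coordinates). Camera axes: x right, y down, z forward; pixel columns grow to the right and rows downward; lengths in m; the calibration is good to about 2 mm. A picture is of the moment at which its call begins. There is no depth.
- r.hand_in(): hands the job in; it is judged then, once.
The state is a dict: "clock": time; "joint_pos": joint angles; "qd": joint speeds; "effort": joint torques, N m; "eef_pos": TCP position; "tool_rot": TCP orientation; "force": force on the tool from outside, world axes, zero at the start; "moment": the same for the moment, N m; "grip_width": finger opening in m; "grip_force": force on a finger pad.
Only numpy, scipy, OpenCV 4.12 (cv2) and the standard library are available. Lean on these libraries where they do the work, as an engineer would, in place of code of your own. Each camera call takes 0.05 s, during which the arm holds its last target. There are 200 camera calls.

## Working session

There is one attempt and no reset: what is moved stays moved. The work goes in short steps, Python scripts to look and compute and a tool call to move; the robot and the scene stay as the last step left them, time stands still between calls to the robot, and variables do not carry over. Pictures are saved under pics/ and viewed, at most 10 in all, crops included, and the job is handed in when it is done.

Besides the shell and the picture viewer there is one more tool, called by a JSON object that holds its "fn" and its "kwargs". step_arm: Moves the arm, as the interface text tells. Its arguments: {"type":"object","properties":{"targets":{"type":"array"},"squeeze":{"type":"number"}},"required":["targets"]}

```bash
mkdir -p pics; ls; python3 - <<'E'
from bench import r
import cv2,numpy as np
o=r.get_obs();print(o)
ims=[]
for n in("scene","top"):
    c=r.capture(n);cv2.imwrite(f"pics/{n}0.png",c["img"][:,:,::-1]);print(n,c["mtx"].tolist(),c["distortion"],np.round(c["cam_to_world"],4).tolist())
E
```

```text
pics
{'clock': 0.0, 'joint_pos': array([-1.32298636e+00,  1.50981690e-01,  1.43801101e+00, -1.70398458e-05,
        1.55376647e+00, -1.34012590e-01]), 'qd': array([-0.00074754, -0.00097995, -0.00047376, -0.00039286,  0.00067547,
       -0.00188703]), 'effort': array([-2.25900541e-03, -7.13075137e+01, -5.70863199e+01, -3.29502109e-04,
        9.31111397e-03,  3.23122947e-05]), 'eef_pos': array([ 0.21416488, -0.53337939,  0.23068787]), 'tool_rot': array([-3.08337272e+00, -5.95908470e-01,  1.30873017e-04]), 'force': array([-0.51114828, -0.21177401,  0.71221922]), 'moment': array([-0.01018478,  0.01484012, -0.03224617]), 'grip_force': 0.0, 'grip_width': 0.08562279221428917}
scene [[482.1967739085826, 0.0, 258.5852061683831], [0.0, 482.1967739085826, 192.88505532982603], [0.0, 0.0, 1.0]] [-0.10949364  0.          0.          0.          0.        ] [[0.3261, 0.7972, -0.508, 1.1667], [0.9453, -0.2692, 0.1844, -0.2664], [0.0102, -0.5403, -0.8414, 1.0598], [0.0, 0.0, 0.0, 1.0]]
top [[383.59499525814743, 0.0, 255.49064006351844], [0.0, 383.59499525814743, 193.81615122006482], [0.0, 0.0, 1.0]] [-0.05846336  0.          0.          0.          0.        ] [[0.0121, -0.9886, 0.1502, 0.4384], [-0.9999, -0.0109, 0.0092, -0.046], [-0.0074, -0.1503, -0.9886, 0.9074], [0.0, 0.0, 0.0, 1.0]]
```

View pics/scene0.png

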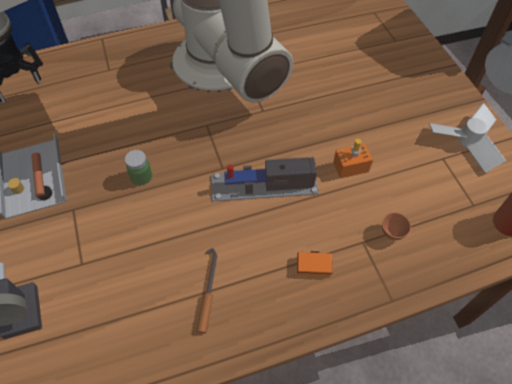

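View pics/top0.png

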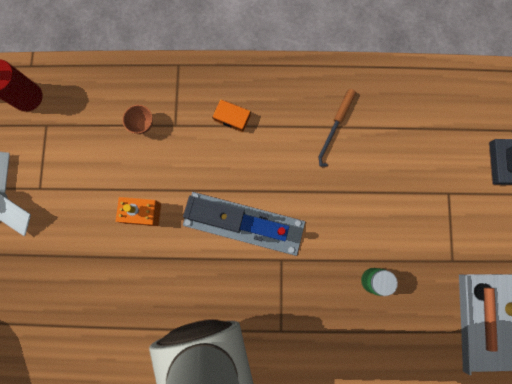

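The scene view shows the pin in its case at about (356,148), the yoke at (290,172) and the red handle at (230,171). The top view shows the pin's grip at (127,208), the ear hole at (224,216) and the handle at (282,231).

```bash
cat > h.py <<'E'
import cv2,numpy as np
from bench import r
def ray(c,p):
    u=cv2.undistortPoints(np.array([[p]],float),c["mtx"],c["distortion"])[0,0]
    T=c["cam_to_world"];return T[:3,3],T[:3,:3]@np.array([u[0],u[1],1])
def onz(c,p,z):
    o,d=ray(c,p);return o+d*(z-o[2])/d[2]
def tri(c1,p1,c2,p2):
    (a,d),(b,e)=ray(c1,p1),ray(c2,p2)
    s=np.linalg.lstsq(np.c_[d,-e],b-a,rcond=None)[0];P,Q=a+d*s[0],b+e*s[1]
    return (P+Q)/2,np.linalg.norm(P-Q)
def blobs(c,lo,hi,box=None,amin=8):
    m=cv2.inRange(cv2.cvtColor(c["img"],cv2.COLOR_RGB2HSV),np.array(lo),np.array(hi))
    if box:
        k=np.zeros_like(m);x0,y0,x1,y1=box;k[y0:y1,x0:x1]=1;m*=k
    n,_,s,ce=cv2.connectedComponentsWithStats(m)
    return [(int(s[i,4]),ce[i].round(1),s[i,:4]) for i in range(1,n) if s[i,4]>=amin]
Y=((22,120,100),(34,255,255)); RED=((0,200,60),(4,255,255))
E
python3 - <<'E'
from h import *
s,t=r.capture("scene"),r.capture("top")
for nm,c,b in(("s",s,(330,130,375,180)),("t",t,(110,190,165,230))): print(nm,"yel",blobs(c,*Y,b)); print("or",blobs(c,(5,150,80),(17,255,255),b,60))
for nm,c,b in(("s",s,(215,155,245,185)),("t",t,(265,215,300,245))): print(nm,"red",blobs(c,(0,150,60),(8,255,255),b)+blobs(c,(172,150,60),(180,255,255),b))
print("holedark/brass",blobs(t,(10,60,40),(34,255,255),(212,206,236,228),4))
for p in((224,216),(282,231)):print(onz(t,p,.076 if p[0]<250 else .091))
print(onz(t,(127,208),.11))
big=cv2.resize(np.hstack([t["img"][180:260,100:315]]),None,fx=3.7,fy=3.7,interpolation=cv2.INTER_CUBIC)
b2=cv2.resize(s["img"][130:205,205:380],(big.shape[1],int(75*big.shape[1]/175)),interpolation=cv2.INTER_CUBIC)
v=np.vstack([big,b2])[:600];cv2.imwrite("pics/z1.png",v[:,:,::-1]);print(v.shape)
E
```

```text
s yel []
or [(892, array([352.2, 161.4]), array([334, 144,  39,  34], dtype=int32))]
t yel [(32, array([126.8, 207.6]), array([124, 205,   7,   6], dtype=int32))]
or [(971, array([137.7, 211.4]), array([114, 196,  50,  32], dtype=int32))]
s red [(66, array([229.9, 170.1]), array([227, 164,   6,  14], dtype=int32))]
t red [(26, array([280.8, 230.8]), array([278, 228,   6,   6], dtype=int32)), (10, array([282.9, 231.8]), array([280, 228,   5,   7], dtype=int32))]
holedark/brass [(29, array([223.6, 216.1]), array([221, 214,   6,   6], dtype=int32))]
[0.51510646 0.0296505  0.076     ]
[ 0.48320893 -0.09564096  0.091     ]
[0.52625365 0.23220029 0.11      ]
(600, 796, 3)
```

View pics/z1.png

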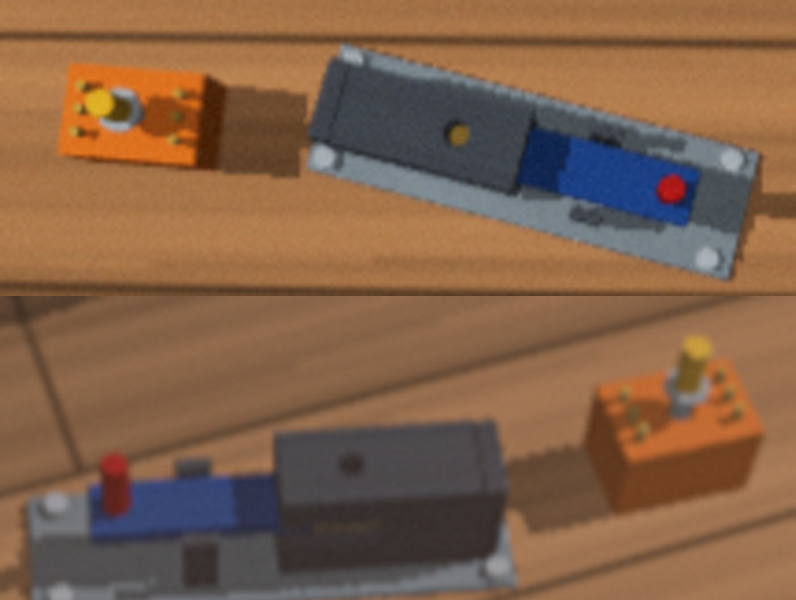

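The zoomed picture shows the grip top at about (127,207.6) in the top view, the collar at (132.4,209.7), and the hole at (223.6,216). In the scene view the grip top is at about (357.8,140.8).

```bash
cat >> h.py <<'E'
from scipy.spatial.transform import Rotation as Ro
def delta(p,o=None):
    o=o or r.get_obs();return (Ro.from_rotvec(o["tool_rot"]).inv().apply(np.array(p)-o["eef_pos"])*100).round(2)
def st():
    o=r.get_obs();R=Ro.from_rotvec(o["tool_rot"]).as_matrix()
    print("t%.2f"%o["clock"],o["eef_pos"].round(4),"yaw",np.degrees(np.arctan2(R[1,0],R[0,0])).round(2),"z",R[:,2].round(3),"F",o["force"].round(1),"w",round(o["grip_width"],4),"g",round(o["grip_force"],1))
E
python3 - <<'E'
from h import *
s,t=r.capture("scene"),r.capture("top")
print("pin top",onz(t,(126.8,207.6),.113),tri(s,(357.8,140.8),t,(126.8,207.6)))
print("collar",onz(t,(132.4,209.7),.078), "scene top",onz(s,(357.8,140.8),.113))
h=onz(t,(223.6,216.1),.076);k=onz(t,(281.4,231),.091);print(h,k,h-k,np.linalg.norm((h-k)[:2]),np.degrees(np.arctan2(*(h-k)[1::-1])))
# plate bolts / corners angle
q=[onz(t,(100+x/3.7,180+y/3.7),.006)[:2] for x,y in((340,45),(758,150),(730,280),(310,168))];print(np.round(q,4),[np.degrees(np.arctan2(*(a-b)[::-1])) for a,b in((q[0],q[1]),(q[3],q[2]))])
st()
E
```

```text
pin top [0.52676312 0.2316331  0.113     ] (array([0.52669332, 0.23123012, 0.11218291]), np.float64(0.0013281283807142854))
collar [0.52618758 0.23110934 0.078     ] scene top [0.52726363 0.23007334 0.113     ]
[0.51487778 0.0305168  0.076     ] [ 0.48319497 -0.09436761  0.091     ] [ 0.03168281  0.12488441 -0.015     ] 0.1288406667792441 75.7645626443613
[[ 0.5776  0.1141]
 [ 0.513  -0.1546]
 [ 0.431  -0.1365]
 [ 0.4982  0.1304]] [np.float64(76.47426837664834), np.float64(75.883651324927)]
t0.30 [ 0.2142 -0.5335  0.2311] yaw 21.88 z [-0.  0. -1.] F [-0.3  0.6  0.1] w 0.0857 g 0.0
```

{"fn": "step_arm", "kwargs": {"targets": [[[0, 0, 0, 0, 0, -0.187, 8.5], [0, 0, 0, 0, 0, -0.187, 8.5], [0, 0, 0, 0, 0, -0.187, 8.5], [0, 0, 0, 0, 0, -0.187, 8.5], [0, 0, 0, 0, 0, -0.187, 8.5]]], "squeeze": 40}}

```text
clock: 0.92
eef_pos: [0.2142, -0.5336, 0.2312]
tool_rot: [-2.479, -1.93, -0.0]
force: [-0.2, -0.5, -0.5]
grip_width: 0.0849
grip_force: 0.0
```

{"fn": "step_arm", "kwargs": {"targets": [[[5.4, 0.74, 0.3, 0, 0, 0, 6], [5.4, 0.74, 0.3, 0, 0, 0, 6], [5.4, 0.74, 0.3, 0, 0, 0, 6], [5.4, 0.74, 0.3, 0, 0, 0, 6], [5.4, 0.74, 0.3, 0, 0, 0, 6]]]}}

```text
clock: 1.55
eef_pos: [0.3182, -0.2799, 0.2163]
tool_rot: [2.485, 1.922, 0.0]
force: [0.7, -0.3, 1.1]
grip_width: 0.0598
grip_force: 0.0
```

{"fn": "step_arm", "kwargs": {"targets": [[[5.4, 0.74, 0.3, 0, 0, 0, 6], [5.4, 0.74, 0.3, 0, 0, 0, 6], [5.4, 0.74, 0.3, 0, 0, 0, 6], [5.4, 0.74, 0.3, 0, 0, 0, 6], [5.4, 0.74, 0.3, 0, 0, 0, 6]]]}}

```text
clock: 2.17
eef_pos: [0.4219, -0.0277, 0.2015]
tool_rot: [2.484, 1.922, 0.001]
force: [0.6, -0.5, -0.9]
grip_width: 0.0601
grip_force: 0.0
```

{"fn": "step_arm", "kwargs": {"targets": [[[5.4, 0.74, 0.3, 0, 0, 0, 6], [5.4, 0.74, 0.3, 0, 0, 0, 6], [5.4, 0.74, 0.3, 0, 0, 0, 6], [5.0, 0.74, 0.3, 0, 0, 0, 6], [0, 0, 0, 0, 0, 0, 6]]]}}

```text
clock: 2.8
eef_pos: [0.5037, 0.1708, 0.1885]
tool_rot: [-2.481, -1.926, 0.001]
force: [0.5, -0.7, -0.1]
grip_width: 0.0596
grip_force: 0.0
```

```bash
python3 - <<'E'
from h import *
st();print(delta((.5267,.231,.083)))
c=r.capture("wrist");cv2.imwrite("pics/w1.png",c["img"][:,:,::-1]);print(np.round(c["cam_to_world"],3).tolist(),blobs(c,*Y))
E
```

```text
t2.80 [0.5037 0.1708 0.1885] yaw 75.63 z [-0.001  0.    -1.   ] F [ 0.5 -0.7 -0.1] w 0.0596 g 0.0
[ 6.4   0.74 10.55]
[[0.969, -0.236, -0.075, 0.523], [-0.248, -0.923, -0.294, 0.247], [-0.0, 0.303, -0.953, 0.332], [0.0, 0.0, 0.0, 1.0]] [(429, array([272.8, 110.1]), array([262,  98,  23,  25], dtype=int32))]
```

View pics/w1.png

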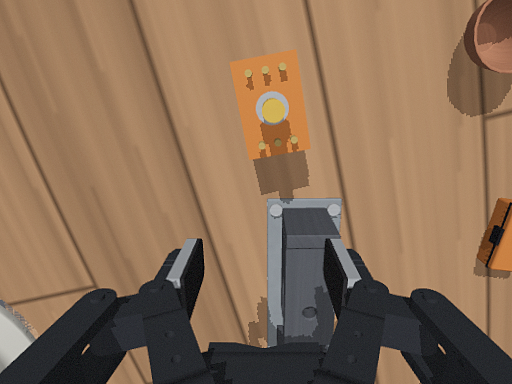

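The wrist view shows the pin's grip top at (273,110) in the middle of its case, clear all round; the yoke's hole shows at about (310,312).

```bash
python3 - <<'E'
from h import *
c=r.capture("wrist");p=onz(c,(272.8,110.1),.113);print(p,delta((*p[:2],.083)))
g=cv2.cvtColor(c["img"],cv2.COLOR_RGB2GRAY)[300:325,297:324]
m=(g<np.percentile(g,15)).astype(np.uint8);n,_,s,ce=cv2.connectedComponentsWithStats(m)
for i in range(1,n):
    if s[i,4]>15:print(s[i],ce[i]+[297,300],onz(c,ce[i]+[297,300],.076))
print(onz(c,(310,312),.076))
E
```

```text
[0.52617031 0.23178404 0.113     ] [ 6.72  0.64 10.6 ]
[17  6  5  9 26] [315.92307692 309.69230769] [0.5222167  0.03231048 0.076     ]
[22 14  5 11 19] [321.84210526 319.05263158] [0.52578553 0.01947122 0.076     ]
[0.51594969 0.03107742 0.076     ]
```

{"fn": "step_arm", "kwargs": {"targets": [[[3.3, 0.33, 0, 0, 0, 0, 5], [3.3, 0.33, 0, 0, 0, 0, 5], [0, 0, 5, 0, 0, 0, 5], [0, 0, 3, 0, 0, 0, 5], [0, 0, 2.5, 0, 0, 0, 5]]]}}

```text
clock: 3.52
eef_pos: [0.5261, 0.2291, 0.0834]
tool_rot: [-2.486, -1.92, 0.001]
force: [0.3, 0.6, -0.9]
grip_width: 0.0498
grip_force: 0.0
```

{"fn": "step_arm", "kwargs": {"targets": [[[0, 0, 0, 0, 0, 0, 5], [0, 0, 0, 0, 0, 0, 2.4], [0, 0, 0, 0, 0, 0, 1.2], [0, 0, 0, 0, 0, 0, 1.2], [0, 0, 0, 0, 0, 0, 1.2]]]}}

```text
clock: 4.15
eef_pos: [0.527, 0.2307, 0.0858]
tool_rot: [2.484, 1.922, 0.003]
force: [-1.4, 0.1, 7.3]
grip_width: 0.0147
grip_force: 38.9
```

{"fn": "step_arm", "kwargs": {"targets": [[[0, 0, -0.5, 0, 0, 0, 1.2], [0, 0, -2, 0, 0, 0, 1.2], [0, 0, -2.5, 0, 0, 0, 1.2], [0, 0, -2.5, 0, 0, 0, 1.2], [0, 0, -2.3, 0, 0, 0, 1.2]]], "squeeze": 60}}

```text
clock: 4.78
eef_pos: [0.5264, 0.2305, 0.1837]
tool_rot: [2.485, 1.922, 0.001]
force: [0.4, 0.7, -2.2]
grip_width: 0.0141
grip_force: 58.5
```

```bash
python3 - <<'E'
from h import *
st();print(delta((.5152,.0307,.181)))
a=[]
for n,b in(("wrist",(0,0,512,384)),("scene",(300,80,400,180))):
    c=r.capture(n);print(n,blobs(c,*Y));x0,y0,x1,y1=b;a.append(cv2.resize(c["img"][y0:y1,x0:x1],(400,300)if n=="wrist" else (300,300)))
cv2.imwrite("pics/l1.png",np.hstack(a)[:,:,::-1])
E
```

```text
t4.78 [0.5264 0.2305 0.1837] yaw 75.45 z [ 0.001  0.    -1.   ] F [ 0.4  0.7 -2.2] w 0.0141 g 58.5
[-19.62   3.93   0.27]
wrist [(1582, array([263.1, 262.2]), array([247, 228,  33,  65], dtype=int32))]
scene []
```

View pics/l1.png

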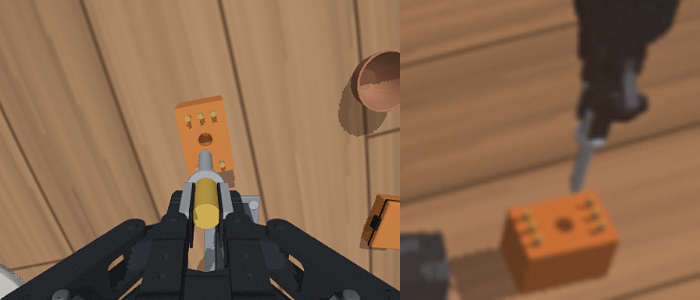

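The pin is held in the gripper above the case and looks upright. In the wrist view the nose is at about (262,196) and the grip top at (263,275). I'll check the tilt numerically.

```bash
python3 - <<'E'
from h import *
o=r.get_obs();e=o["eef_pos"]
a=[]
for n in("wrist","top","scene"):
    c=r.capture(n);T=np.linalg.inv(c["cam_to_world"])
    for z in(.103,.173,.179,.211):
        P=(T@np.array([e[0],e[1],z,1]))[:3]
        q=cv2.projectPoints(P[None],np.zeros(3),np.zeros(3),c["mtx"],c["distortion"])[0].ravel();print(n,z,q.round(1))
        if z==.103:q0=q
    if n!="top":
        im=c["img"].copy();k=20 if n=="scene" else 45;x,y=int(q0[0]),int(q0[1])
        w=im[y-k:y+k,x-k:x+k];w=cv2.resize(w,(400,400),interpolation=cv2.INTER_CUBIC);print((x,y,k));a.append(w)
cv2.imwrite("pics/n1.png",np.hstack(a)[:,:,::-1])
E
```

```text
wrist 0.103 [262.7 198.6]
wrist 0.173 [263.1 240.2]
wrist 0.179 [263.1 245.3]
wrist 0.211 [263.4 279.6]
(262, 198, 45)
top 0.103 [128.8 207.9]
top 0.173 [116.9 203.8]
top 0.179 [115.8 203.4]
top 0.211 [109.5 201.2]
scene 0.103 [357.3 143.2]
scene 0.173 [362.5 125.2]
scene 0.179 [362.9 123.6]
scene 0.211 [365.5 114.7]
(357, 143, 20)
```

View pics/n1.png

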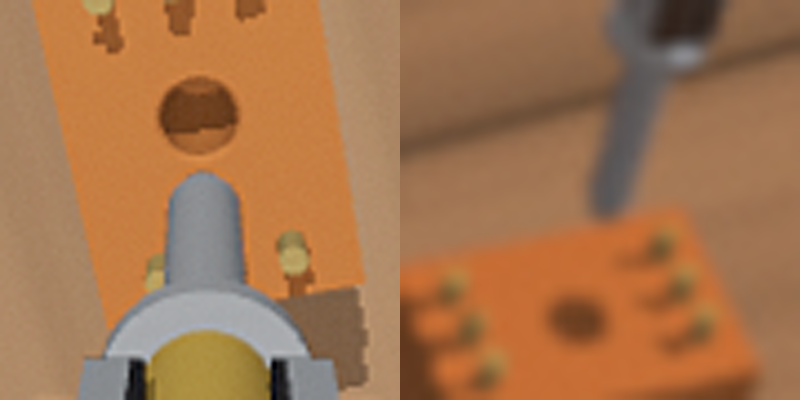

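{"fn": "step_arm", "kwargs": {"targets": [[[-4.9, 0.98, 0, 0, 0, 0, 1.2], [-4.9, 0.98, 0, 0, 0, 0, 1.2], [-4.9, 0.98, 0, 0, 0, 0, 1.2], [-4.9, 0.98, 0, 0, 0, 0, 1.2], [0, 0, 1.5, 0, 0, 0, 1.2]]]}}

```text
clock: 5.65
eef_pos: [0.515, 0.0281, 0.1668]
tool_rot: [2.488, 1.917, -0.0]
force: [-0.2, 0.7, -2.4]
grip_width: 0.014
grip_force: 58.7
```

{"fn": "step_arm", "kwargs": {"targets": [[[0, 0, 0, 0, 0, 0, 1.2], [0, 0, 0, 0, 0, 0, 1.2]]]}}

```text
clock: 5.9
eef_pos: [0.5151, 0.0318, 0.1671]
tool_rot: [-2.483, -1.923, 0.0]
force: [0.6, 0.0, -1.2]
grip_width: 0.0142
grip_force: 58.6
```

```bash
python3 - <<'E'
from h import *
st();print(delta((.5153,.0307,.16)))
o=r.get_obs();e=o["eef_pos"];a=[]
for n,k in(("wrist",45),("top",18)):
    c=r.capture(n);T=np.linalg.inv(c["cam_to_world"])
    f=lambda z,h:cv2.projectPoints((T@np.array([h[0],h[1],z,1]))[:3][None],np.zeros(3),np.zeros(3),c["mtx"],c["distortion"])[0].ravel()
    q=f(.076,(.5153,.0307));print(n,"hole",q,"nose",f(e[2]-.081,e),"tcp at .076",f(.076,e))
    x,y=q.astype(int);print(x,y,k);a.append(cv2.resize(c["img"][y-k:y+k,x-k:x+k],(400,400),interpolation=cv2.INTER_CUBIC))
cv2.imwrite("pics/h1.png",np.hstack(a)[:,:,::-1])
E
```

```text
t5.90 [0.5151 0.0318 0.1671] yaw 75.51 z [-0.001  0.    -1.   ] F [ 0.6  0.  -1.2] w 0.0142 g 58.6
[-0.1   0.05  0.71]
wrist hole [263.84624278 195.86971396] nose [263.21112061 198.91549548] tcp at .076 [263.2095365  194.68949787]
263 195 45
top hole [223.52061906 215.90555929] nose [222.59130773 215.57224787] tcp at .076 [223.02044794 216.01064189]
223 215 18
```

View pics/h1.png

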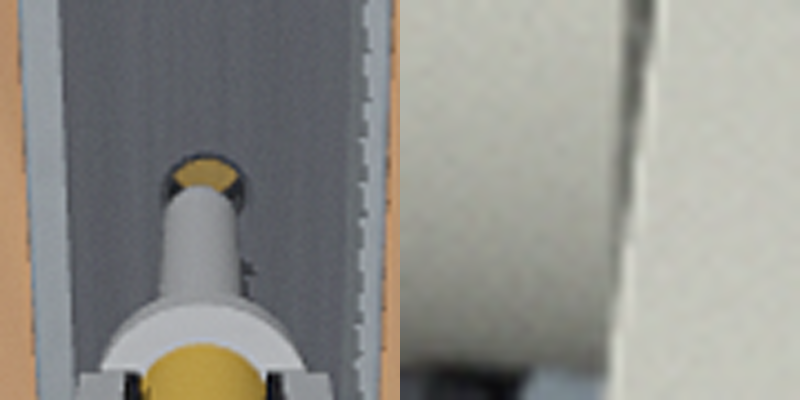

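The wrist crop shows the nose over the hole: hole centre at crop (204,194), nose at x≈201 and about 0.5 mm to the left. The top view is blocked by the arm. I'll shift by 0.5 mm and insert.

{"fn": "step_arm", "kwargs": {"targets": [[[0, 0.05, 0.5, 0, 0, 0, 1.2], [0, 0, 0.5, 0, 0, 0, 1.2], [0, 0, 0.3, 0, 0, 0, 1.2], [0, 0, 0.3, 0, 0, 0, 1.2], [0, 0, 0, 0, 0, 0, 1.2]]]}}

```text
clock: 6.62
eef_pos: [0.5155, 0.0308, 0.1511]
tool_rot: [-2.485, -1.922, 0.0]
force: [0.0, -0.3, -1.9]
grip_width: 0.014
grip_force: 58.6
```

{"fn": "step_arm", "kwargs": {"targets": [[[0, 0, 0.4, 0, 0, 0, 1.2], [0, 0, 0.4, 0, 0, 0, 1.2], [0, 0, 0.4, 0, 0, 0, 1.2], [0, 0, 0.4, 0, 0, 0, 1.2], [0, 0, 0, 0, 0, 0, 1.2]]]}}

```text
clock: 7.25
eef_pos: [0.5154, 0.0308, 0.1349]
tool_rot: [-2.485, -1.922, 0.001]
force: [-0.2, -0.4, -1.5]
grip_width: 0.0143
grip_force: 58.6
```

{"fn": "step_arm", "kwargs": {"targets": [[[0, 0, 0.15, 0, 0, 0, 1.2], [0, 0, 0.1, 0, 0, 0, 1.2], [0, 0, 0, 0, 0, 0, 1.2]]]}}

```text
clock: 7.62
eef_pos: [0.5156, 0.0308, 0.1328]
tool_rot: [-2.485, -1.922, -0.0]
force: [-0.6, -0.5, -3.3]
grip_width: 0.0141
grip_force: 58.6
```

{"fn": "step_arm", "kwargs": {"targets": [[[0, 0, 0.1, 0, 0, 0, 1.2], [0, 0, 0.1, 0, 0, 0, 1.2], [0, 0, 0, 0, 0, 0, 1.2]]]}}

```text
clock: 8.0
eef_pos: [0.5155, 0.0308, 0.1307]
tool_rot: [-2.485, -1.922, 0.0]
force: [-0.2, -0.8, -1.7]
grip_width: 0.014
grip_force: 58.6
```

{"fn": "step_arm", "kwargs": {"targets": [[[0, 0, 0.1, 0, 0, 0, 1.2], [0, 0, 0, 0, 0, 0, 1.2]]]}}

```text
clock: 8.25
eef_pos: [0.5156, 0.0308, 0.1297]
tool_rot: [-2.485, -1.922, 0.0]
force: [-0.6, -0.5, -2.3]
grip_width: 0.014
grip_force: 58.6
```

{"fn": "step_arm", "kwargs": {"targets": [[[0, 0, 0.1, 0, 0, 0, 1.2], [0, 0, 0, 0, 0, 0, 1.2]]]}}

```text
clock: 8.5
eef_pos: [0.5157, 0.0308, 0.129]
tool_rot: [2.485, 1.922, 0.0]
force: [0.1, -1.0, 2.0]
grip_width: 0.014
grip_force: 59.1
```

{"fn": "step_arm", "kwargs": {"targets": [[[0, 0, 0.1, 0, 0, 0, 1.2], [0, 0, 0, 0, 0, 0, 1.2]]]}}

```text
clock: 8.75
eef_pos: [0.516, 0.0308, 0.1287]
tool_rot: [2.484, 1.922, 0.002]
force: [-2.4, 0.2, 10.5]
grip_width: 0.0142
grip_force: 60.3
```

{"fn": "step_arm", "kwargs": {"targets": [[[0, 0, -0.12, 0, 0, 0, 1.2], [0, 0, 0, 0, 0, 0, 2], [0, 0, 0, 0, 0, 0, 4], [0, 0, -2, 0, 0, 0, 4], [0, 0, -4, 0, 0, 0, 4]]], "squeeze": 40}}

```text
clock: 9.38
eef_pos: [0.5149, 0.0309, 0.1884]
tool_rot: [-2.483, -1.921, 0.003]
force: [0.8, 0.1, 0.3]
grip_width: 0.0397
grip_force: 0.0
```

```bash
python3 - <<'E'
from h import *
st();c=r.capture("wrist");print(blobs(c,*Y));print(onz(c,blobs(c,*Y)[0][1],.156));
d=r.capture("scene");a=np.hstack([cv2.resize(c["img"],(440,330)),cv2.resize(d["img"][100:210,200:320],(360,330))])
cv2.imwrite("pics/p1.png",a[:,:,::-1]);print(delta((.4832,-.0948,.056)))
E
```

```text
t9.38 [0.5149 0.0309 0.1884] yaw 75.45 z [-0.003  0.    -1.   ] F [0.8 0.1 0.3] w 0.0397 g 0.0
[(824, array([264.4, 214.5]), array([252, 194,  27,  40], dtype=int32))]
[0.51726894 0.03749284 0.156     ]
[-13.02  -0.19  13.67]
```

View pics/p1.png

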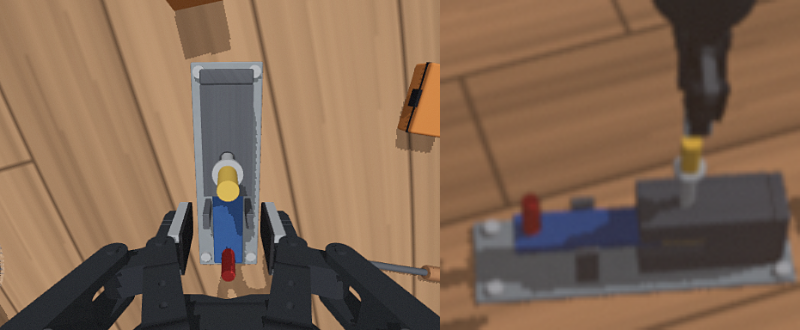

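The pin stands upright in the ear, free of the fingers, and the handle is in its rest position. Next I go to the handle.

{"fn": "step_arm", "kwargs": {"targets": [[[-4.3, 0.03, 0, 0, 0, 0, 6], [-4.3, 0.03, 0, 0, 0, 0, 6], [-4.4, 0.04, 0, 0, 0, 0, 6], [0, 0, 5, 0, 0, 0, 6], [0, 0, 0, 0, 0, 0, 6]]]}}

```text
clock: 10.1
eef_pos: [0.4822, -0.095, 0.1363]
tool_rot: [-2.482, -1.918, 0.004]
force: [-0.1, 0.2, 0.6]
grip_width: 0.0604
grip_force: 0.0
```

```bash
python3 - <<'E'
from h import *
st();print(delta((.4836,-.0952,.056)))
c=r.capture("wrist")
for x in blobs(c,(0,150,60),(6,255,255),None,40)+blobs(c,(174,150,60),(180,255,255),None,40):print(x)
c=r.capture("scene")
print(blobs(c,(0,150,60),(8,255,255),(215,155,245,185)))
T=np.linalg.inv(r.capture("wrist")["cam_to_world"]);c=r.capture("wrist")
for z in(.05,.091):
    print(cv2.projectPoints((T@np.array([.4836,-.0952,z,1]))[:3][None],np.zeros(3),np.zeros(3),c["mtx"],c["distortion"])[0].ravel())
E
```

```text
t10.10 [ 0.4822 -0.095   0.1363] yaw 75.4 z [-0.005  0.002 -1.   ] F [-0.1  0.2  0.6] w 0.0604 g 0.0
[0.01 0.19 8.03]
(711, array([265.9, 206.6]), array([255, 187,  23,  39], dtype=int32))
[(56, array([229.8, 170.6]), array([227, 166,   6,  11], dtype=int32))]
[262.52407312 195.53005273]
[262.43785805 215.31230447]
```

{"fn": "step_arm", "kwargs": {"targets": [[[0, 0.17, 2, 0, 0, 0, 6], [0, 0, 3, 0, 0, 0, 6], [0, 0, 3, 0, 0, 0, 6], [0, 0, 0, 0, 0, 0, 6]]]}}

```text
clock: 10.8
eef_pos: [0.4852, -0.0952, 0.0587]
tool_rot: [-2.483, -1.922, 0.001]
force: [0.1, 0.7, 1.1]
grip_width: 0.0601
grip_force: 0.0
```

{"fn": "step_arm", "kwargs": {"targets": [[[0, 0, 0, 0, 0, 0, 2.4], [0, 0, 0, 0, 0, 0, 1.2], [0, 0, 0, 0, 0, 0, 1.2], [0, 0, 0, 0, 0, 0, 1.2]]], "squeeze": 40}}

```text
clock: 11.3
eef_pos: [0.4839, -0.0953, 0.0604]
tool_rot: [-2.482, -1.921, 0.004]
force: [-26.9, 6.1, 26.8]
grip_width: 0.0147
grip_force: 38.9
```

{"fn": "step_arm", "kwargs": {"targets": [[[0, -0.1, -0.15, 0, 0, 0, 1.2], [0, 0, 0, 0, 0, 0, 1.2]]]}}

```text
clock: 11.55
eef_pos: [0.4838, -0.0952, 0.0606]
tool_rot: [-2.484, -1.921, 0.002]
force: [-8.6, 0.6, -1.4]
grip_width: 0.0147
grip_force: 41.4
```

{"fn": "step_arm", "kwargs": {"targets": [[[-0.15, -0.04, 0, 0, 0, 0, 1.2], [-0.15, 0, 0, 0, 0, 0, 1.2], [-0.15, 0, 0, 0, 0, 0, 1.2], [-0.1, 0, 0, 0, 0, 0, 1.2], [0, 0, 0, 0, 0, 0, 1.2]]]}}

```text
clock: 12.18
eef_pos: [0.4825, -0.1002, 0.0606]
tool_rot: [-2.484, -1.921, -0.0]
force: [-4.3, 5.2, -3.3]
grip_width: 0.0144
grip_force: 40.9
```

```bash
cat >> h.py <<'E'
def pull():
    o=r.get_obs();R=Ro.from_rotvec(o["tool_rot"]).as_matrix();print("tool-frame F",(R.T@o["force"]).round(1),"drawn mm",(-(R[:2,0]@(o["eef_pos"][:2]-[.4838,-.0952]))*1000).round(2))
E
python3 -c "
from h import *
st();pull()
for n in('scene',):
    c=r.capture(n);print(blobs(c,(20,100,70),(34,255,255),(270,120,310,185)))"
```

```text
t12.18 [ 0.4825 -0.1002  0.0606] yaw 75.45 z [-0.001  0.001 -1.   ] F [-4.3  5.2 -3.3] w 0.0144 g 40.9
tool-frame F [ 4.  -5.5  3.4] drawn mm 5.15
[(49, array([286.8, 149.7]), array([284, 145,   7,  12], dtype=int32))]
```

```bash
cat > chk.py <<'E'
from h import *
pull();c=r.capture('scene');print(blobs(c,(20,100,70),(34,255,255),(270,120,310,195)))
E
```

{"fn": "step_arm", "kwargs": {"targets": [[[-0.05, 0.03, 0, 0, 0, 0, 1.2], [-0.05, 0, 0, 0, 0, 0, 1.2], [-0.05, 0, 0, 0, 0, 0, 1.2]]]}}

```text
clock: 12.6
eef_pos: [0.4822, -0.1015, 0.0606]
tool_rot: [-2.483, -1.921, 0.0]
force: [-6.0, 6.8, -0.5]
grip_width: 0.0144
grip_force: 41.4
```

```bash
python3 chk.py
```

```text
tool-frame F [ 5.1 -7.5  0.5] drawn mm 6.5
[(53, array([286.9, 149.9]), array([284, 145,   7,  12], dtype=int32))]
```

{"fn": "step_arm", "kwargs": {"targets": [[[-0.05, -0.04, 0, 0, 0, 0, 1.2], [-0.05, 0, 0, 0, 0, 0, 1.2], [-0.05, 0, 0, 0, 0, 0, 1.2]]]}}

```text
clock: 13.02
eef_pos: [0.4818, -0.103, 0.0606]
tool_rot: [-2.484, -1.922, -0.001]
force: [-1.8, 6.1, -3.6]
grip_width: 0.0148
grip_force: 40.9
```

```bash
python3 chk.py
```

```text
tool-frame F [ 5.5 -3.2  3.6] drawn mm 8.02
[(55, array([286.9, 149.9]), array([284, 145,   7,  12], dtype=int32))]
```

{"fn": "step_arm", "kwargs": {"targets": [[[-0.05, 0, 0, 0, 0, 0, 1.2], [-0.05, 0, 0, 0, 0, 0, 1.2], [-0.05, 0, 0, 0, 0, 0, 1.2]]]}}

```text
clock: 13.45
eef_pos: [0.4814, -0.1044, 0.0606]
tool_rot: [-2.484, -1.922, -0.001]
force: [-0.9, 6.7, -3.4]
grip_width: 0.0146
grip_force: 40.9
```

```bash
python3 chk.py
```

```text
tool-frame F [ 6.3 -2.5  3.4] drawn mm 9.48
[(52, array([286.8, 149.6]), array([284, 145,   7,  12], dtype=int32))]
```

{"fn": "step_arm", "kwargs": {"targets": [[[-0.05, 0, 0, 0, 0, 0, 1.2], [-0.05, 0, 0, 0, 0, 0, 1.2], [-0.05, 0, 0, 0, 0, 0, 1.2]]]}}

```text
clock: 13.88
eef_pos: [0.4811, -0.1058, 0.0606]
tool_rot: [-2.484, -1.922, -0.001]
force: [-1.4, 6.5, -4.5]
grip_width: 0.0147
grip_force: 40.8
```

```bash
python3 chk.py
```

```text
tool-frame F [ 5.9 -2.9  4.5] drawn mm 10.99
[(55, array([286.9, 149.9]), array([284, 145,   7,  12], dtype=int32))]
```

{"fn": "step_arm", "kwargs": {"targets": [[[-0.05, 0, 0, 0, 0, 0, 1.2], [-0.05, 0, 0, 0, 0, 0, 1.2], [-0.05, 0, 0, 0, 0, 0, 1.2]]]}}

```text
clock: 14.3
eef_pos: [0.4807, -0.1073, 0.0606]
tool_rot: [-2.484, -1.922, -0.001]
force: [-2.4, 5.6, -4.1]
grip_width: 0.0147
grip_force: 40.8
```

```bash
python3 chk.py
```

```text
tool-frame F [ 4.9 -3.8  4.1] drawn mm 12.52
[(57, array([286.8, 150.1]), array([284, 145,   7,  12], dtype=int32))]
```

{"fn": "step_arm", "kwargs": {"targets": [[[-0.05, 0, 0, 0, 0, 0, 1.2], [-0.05, 0, 0, 0, 0, 0, 1.2], [-0.05, 0, 0, 0, 0, 0, 1.2]]]}}

```text
clock: 14.72
eef_pos: [0.4803, -0.1088, 0.0606]
tool_rot: [-2.484, -1.922, -0.001]
force: [-0.9, 5.6, -4.3]
grip_width: 0.0146
grip_force: 40.9
```

```bash
python3 chk.py
```

```text
tool-frame F [ 5.2 -2.2  4.3] drawn mm 14.05
[(52, array([286.9, 150. ]), array([284, 145,   7,  12], dtype=int32))]
```

{"fn": "step_arm", "kwargs": {"targets": [[[-0.05, 0, 0, 0, 0, 0, 1.2], [-0.05, 0, 0, 0, 0, 0, 1.2], [-0.05, 0, 0, 0, 0, 0, 1.2]]]}}

```text
clock: 15.15
eef_pos: [0.4799, -0.1103, 0.0606]
tool_rot: [-2.484, -1.922, -0.001]
force: [-0.6, 5.7, -4.3]
grip_width: 0.0146
grip_force: 40.9
```

```bash
python3 chk.py
```

```text
tool-frame F [ 5.3 -2.   4.4] drawn mm 15.55
[(51, array([286.6, 150.2]), array([283, 145,   8,  12], dtype=int32))]
```

{"fn": "step_arm", "kwargs": {"targets": [[[-0.05, 0, 0, 0, 0, 0, 1.2], [-0.05, 0, 0, 0, 0, 0, 1.2], [-0.05, 0, 0, 0, 0, 0, 1.2]]]}}

```text
clock: 15.58
eef_pos: [0.4796, -0.1117, 0.0607]
tool_rot: [-2.484, -1.922, -0.001]
force: [-1.4, 6.2, -4.5]
grip_width: 0.0149
grip_force: 40.9
```

```bash
python3 chk.py
```

```text
tool-frame F [ 5.6 -2.9  4.5] drawn mm 17.04
[(52, array([286.7, 150.1]), array([284, 145,   7,  12], dtype=int32))]
```

{"fn": "step_arm", "kwargs": {"targets": [[[-0.05, 0, 0, 0, 0, 0, 1.2], [-0.05, 0, 0, 0, 0, 0, 1.2], [-0.05, 0, 0, 0, 0, 0, 1.2]]]}}

```text
clock: 16.0
eef_pos: [0.4792, -0.1132, 0.0607]
tool_rot: [-2.484, -1.922, -0.001]
force: [-0.2, 6.1, -4.5]
grip_width: 0.0147
grip_force: 40.9
```

```bash
python3 chk.py
```

```text
tool-frame F [ 5.8 -1.7  4.5] drawn mm 18.53
[(47, array([286.8, 149.8]), array([284, 145,   7,  12], dtype=int32))]
```

{"fn": "step_arm", "kwargs": {"targets": [[[-0.05, 0, 0, 0, 0, 0, 1.2], [-0.05, 0, 0, 0, 0, 0, 1.2], [-0.05, 0, 0, 0, 0, 0, 1.2]]]}}

```text
clock: 16.42
eef_pos: [0.4788, -0.1146, 0.0606]
tool_rot: [-2.484, -1.922, -0.001]
force: [-0.6, 6.1, -4.0]
grip_width: 0.0149
grip_force: 40.8
```

```bash
python3 chk.py
```

```text
tool-frame F [ 5.8 -2.1  4. ] drawn mm 20.03
[(48, array([281.5, 157.8]), array([279, 153,   6,  12], dtype=int32))]
```

```bash
python3 - <<'E'
from h import *
pull();c=r.capture('scene');w=r.capture('wrist')
a=np.hstack([cv2.resize(c["img"][125:205,215:325],(440,320),interpolation=cv2.INTER_CUBIC),cv2.resize(w["img"][0:240,140:380],(320,320))])
cv2.imwrite("pics/d1.png",a[:,:,::-1])
E
```

```text
tool-frame F [ 4.9 -2.2  4.5] drawn mm 20.09
```

View pics/d1.png

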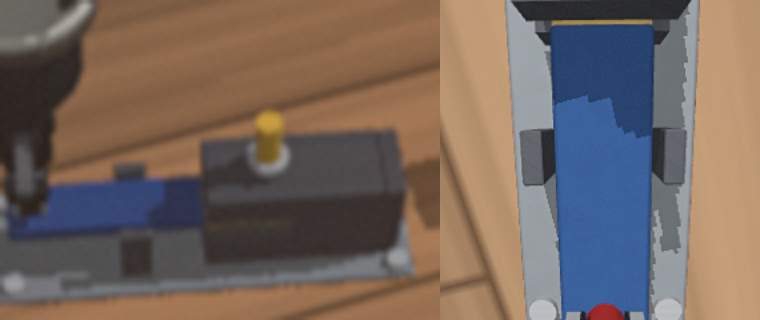

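The scene crop shows the pin dropped to about 10 mm proud, with its collar just above the ear and standing upright. The pull shows no rise. I'll ease the link back gently until the pin takes the load, then let go.

{"fn": "step_arm", "kwargs": {"targets": [[[0.05, -0.01, 0, 0, 0, 0, 1.2], [0.05, 0, 0, 0, 0, 0, 1.2], [0.05, 0, 0, 0, 0, 0, 1.2], [0, 0, 0, 0, 0, 0, 1.2]]]}}

```text
clock: 17.08
eef_pos: [0.4792, -0.1134, 0.0606]
tool_rot: [-2.484, -1.922, -0.0]
force: [-1.8, 5.8, -3.1]
grip_width: 0.0147
grip_force: 41.0
```

```bash
python3 chk.py
```

```text
tool-frame F [ 5.1 -3.2  3.1] drawn mm 18.76
[(45, array([282., 158.]), array([280, 153,   5,  12], dtype=int32))]
```

{"fn": "step_arm", "kwargs": {"targets": [[[0.05, 0, 0, 0, 0, 0, 1.2], [0.05, 0, 0, 0, 0, 0, 1.2], [0, 0, 0, 0, 0, 0, 1.2]]]}}

```text
clock: 17.5
eef_pos: [0.4794, -0.1128, 0.0606]
tool_rot: [-2.485, -1.922, 0.0]
force: [-4.7, 2.5, -0.8]
grip_width: 0.0144
grip_force: 41.2
```

```bash
python3 chk.py
```

```text
tool-frame F [ 1.2 -5.1  0.8] drawn mm 18.17
[(47, array([282.7, 158. ]), array([280, 153,   6,  12], dtype=int32))]
```

{"fn": "step_arm", "kwargs": {"targets": [[[0, 0, 0, 0, 0, 0, 2.2], [0, 0, 0, 0, 0, 0, 4], [0, 0, 0, 0, 0, 0, 4], [0, 0, -4.5, 0, 0, 0, 4], [0, 0, -4.5, 0, 0, 0, 4]]]}}

```text
clock: 18.18
eef_pos: [0.4793, -0.1127, 0.1516]
tool_rot: [-2.484, -1.922, 0.0]
force: [1.5, 0.0, -1.1]
grip_width: 0.0401
grip_force: 0.0
```

{"fn": "step_arm", "kwargs": {"targets": [[[3, 0, 0, 0, 0, 0, 0], [4, 0, 0, 0, 0, 0, 0], [4, 0, 0, 0, 0, 0, 0], [3.8, 0, 0, 0, 0, 0, 0], [0, 0, 0, 0, 0, 0, 0]]]}}

```text
clock: 18.8
eef_pos: [0.517, 0.0325, 0.1505]
tool_rot: [-2.482, -1.925, -0.001]
force: [0.3, 0.3, 0.5]
grip_width: 0.0001
grip_force: 0.0
```

{"fn": "step_arm", "kwargs": {"targets": [[[0, 0, 0, 0, 0, 0, 0], [0, 0, 0, 0, 0, 0, 0]]]}}

```text
clock: 19.05
eef_pos: [0.5166, 0.0297, 0.1505]
tool_rot: [2.486, 1.921, -0.0]
force: [0.0, -0.2, -0.5]
grip_width: 0.0001
grip_force: 0.0
```

```bash
python3 - <<'E'
from h import *
st();print(delta((.5155,.0308,.126)))
for n,b in(("scene",(265,120,310,195)),("wrist",None)):
    c=r.capture(n)
    print(n,[x for x in blobs(c,(20,100,70),(34,255,255),b)])
print(blobs(r.capture("scene"),(0,150,60),(8,255,255),(200,155,245,185)))
E
```

```text
t19.05 [0.5166 0.0297 0.1505] yaw 75.39 z [ 0. -0. -1.] F [ 0.  -0.2 -0.5] w 0.0001 g 0.0
[ 0.07 -0.13  2.45]
scene [(45, array([282.6, 157.8]), array([280, 153,   6,  12], dtype=int32))]
wrist [(895, array([260.7, 215.3]), array([247, 194,  28,  41], dtype=int32))]
[(60, array([222.6, 171. ]), array([220, 165,   6,  13], dtype=int32))]
```

{"fn": "step_arm", "kwargs": {"targets": [[[0.05, -0.13, 0.5, 0, 0, 0, 0], [0, 0, 0.8, 0, 0, 0, 0], [0, 0, 0.7, 0, 0, 0, 0], [0, 0, 0.1, 0, 0, 0, 0], [0, 0, 0.1, 0, 0, 0, 0]]]}}

```text
clock: 19.82
eef_pos: [0.5156, 0.0313, 0.1285]
tool_rot: [-2.485, -1.922, -0.0]
force: [1.1, 0.5, -0.3]
grip_width: -0.0002
grip_force: 0.0
```

{"fn": "step_arm", "kwargs": {"targets": [[[0, 0, 0.1, 0, 0, 0, 0], [0, 0, 0.1, 0, 0, 0, 0], [0, 0, 0, 0, 0, 0, 0]]]}}

```text
clock: 20.2
eef_pos: [0.5155, 0.0313, 0.1265]
tool_rot: [-2.485, -1.922, -0.0]
force: [0.6, -0.5, 0.4]
grip_width: -0.0001
grip_force: 0.0
```

{"fn": "step_arm", "kwargs": {"targets": [[[0, 0, 0.1, 0, 0, 0, 0], [0, 0, 0.1, 0, 0, 0, 0], [0, 0, 0, 0, 0, 0, 0]]]}}

```text
clock: 20.58
eef_pos: [0.5155, 0.0313, 0.1245]
tool_rot: [-2.485, -1.922, 0.0]
force: [-0.1, 0.1, -0.7]
grip_width: 0.0002
grip_force: 0.0
```

{"fn": "step_arm", "kwargs": {"targets": [[[0, 0, 0.1, 0, 0, 0, 0], [0, 0, 0.1, 0, 0, 0, 0], [0, 0, 0, 0, 0, 0, 0]]]}}

```text
clock: 20.95
eef_pos: [0.5159, 0.0313, 0.123]
tool_rot: [2.484, 1.922, 0.001]
force: [-0.4, -0.2, 5.5]
grip_width: 0.0001
grip_force: 2.8
```

{"fn": "step_arm", "kwargs": {"targets": [[[0, 0, 0.1, 0, 0, 0, 0], [0, 0, 0.1, 0, 0, 0, 0], [0, 0, 0.1, 0, 0, 0, 0]]]}}

```text
clock: 21.32
eef_pos: [0.5162, 0.0313, 0.1206]
tool_rot: [2.484, 1.921, 0.002]
force: [-1.1, -0.2, 11.9]
grip_width: 0.0003
grip_force: 6.1
```

{"fn": "step_arm", "kwargs": {"targets": [[[0, 0, 0.1, 0, 0, 0, 0], [0, 0, 0.1, 0, 0, 0, 0], [0, 0, 0, 0, 0, 0, 0]]]}}

```text
clock: 21.7
eef_pos: [0.5161, 0.0313, 0.1184]
tool_rot: [2.484, 1.922, 0.002]
force: [-0.5, -0.5, 9.7]
grip_width: -0.0
grip_force: 5.0
```

{"fn": "step_arm", "kwargs": {"targets": [[[0, 0, 0.1, 0, 0, 0, 0], [0, 0, 0.1, 0, 0, 0, 0], [0, 0, 0, 0, 0, 0, 0]]]}}

```text
clock: 22.08
eef_pos: [0.5161, 0.0313, 0.1164]
tool_rot: [2.484, 1.921, 0.002]
force: [-1.2, -0.0, 11.0]
grip_width: -0.0001
grip_force: 5.1
```

{"fn": "step_arm", "kwargs": {"targets": [[[0, 0, 0.1, 0, 0, 0, 0], [0, 0, 0, 0, 0, 0, 0]]]}}

```text
clock: 22.32
eef_pos: [0.5161, 0.0313, 0.1154]
tool_rot: [2.484, 1.921, 0.002]
force: [-0.8, -0.2, 10.3]
grip_width: 0.0
grip_force: 5.2
```

{"fn": "step_arm", "kwargs": {"targets": [[[0, 0, 0.1, 0, 0, 0, 0], [0, 0, 0, 0, 0, 0, 0]]]}}

```text
clock: 22.58
eef_pos: [0.5161, 0.0313, 0.1144]
tool_rot: [2.484, 1.921, 0.002]
force: [-0.5, -0.9, 10.5]
grip_width: 0.0002
grip_force: 5.2
```

{"fn": "step_arm", "kwargs": {"targets": [[[0, 0, 0.05, 0, 0, 0, 0], [0, 0, 0, 0, 0, 0, 0]]]}}

```text
clock: 22.82
eef_pos: [0.5162, 0.0313, 0.114]
tool_rot: [2.484, 1.921, 0.002]
force: [-0.7, 0.0, 12.3]
grip_width: -0.0002
grip_force: 5.8
```

{"fn": "step_arm", "kwargs": {"targets": [[[0, 0, 0.05, 0, 0, 0, 0], [0, 0, 0, 0, 0, 0, 0]]]}}

```text
clock: 23.08
eef_pos: [0.5162, 0.0313, 0.114]
tool_rot: [2.484, 1.921, 0.003]
force: [-3.2, 0.2, 17.8]
grip_width: 0.0001
grip_force: 8.9
```

{"fn": "step_arm", "kwargs": {"targets": [[[0, 0, 0.05, 0, 0, 0, 0], [0, 0, 0, 0, 0, 0, 0]]]}}

```text
clock: 23.32
eef_pos: [0.5163, 0.0313, 0.114]
tool_rot: [2.483, 1.921, 0.003]
force: [-5.0, -0.7, 23.6]
grip_width: -0.0001
grip_force: 12.0
```

The force rises while the position stays at 0.114 m, so the collar has landed. I'll back off and check.

{"fn": "step_arm", "kwargs": {"targets": [[[0, 0, -0.2, 0, 0, 0, 0], [0, 0, -2, 0, 0, 0, 0], [0, 0, -4, 0, 0, 0, 0], [-5, 0, 0, 0, 0, 0, 0], [0, 0, 0, 0, 0, 0, 0]]]}}

```text
clock: 23.95
eef_pos: [0.5026, -0.019, 0.1743]
tool_rot: [2.487, 1.919, -0.0]
force: [0.3, 0.4, -1.1]
grip_width: 0.0001
grip_force: 0.0
```

```bash
python3 - <<'E'
from h import *
st();c=r.capture("scene");w=r.capture("wrist");print(blobs(c,(20,100,70),(34,255,255),(265,120,310,195)))
a=np.hstack([cv2.resize(c["img"][125:205,215:325],(440,320),interpolation=cv2.INTER_CUBIC),cv2.resize(w["img"][0:300,100:400],(320,320))])
cv2.imwrite("pics/e1.png",a[:,:,::-1])
E
```

```text
t23.95 [ 0.5026 -0.019   0.1743] yaw 75.32 z [ 0.    -0.001 -1.   ] F [ 0.3  0.4 -1.1] w 0.0001 g 0.0
[(45, array([282.7, 160.4]), array([280, 156,   6,  11], dtype=int32))]
```

View pics/e1.png

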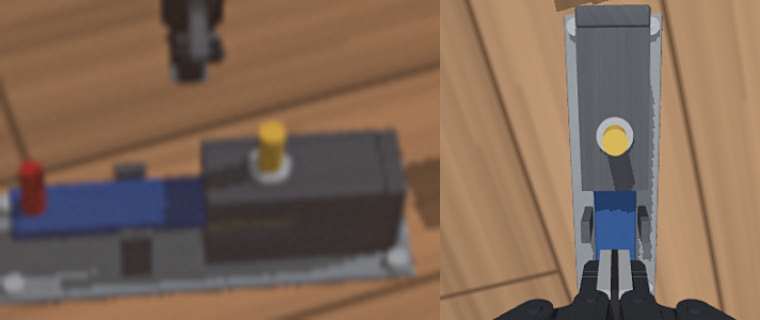

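The collar sits flat on the ear, the link is held out by the pin, and the gripper is clear of everything.

```bash
python3 -c "
from bench import r
print(r.hand_in())"
```

```text
the job is handed in; nothing more can be done
None
```

The pin is through the eye and pressed home with its collar on the ear, the handle is released with the pin holding the link about 18 mm out, and the job was handed in at about 24 s; the result was not shown to me.

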